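# Find the mispacked heavy gift carton by hand weight

### The job

One of the four identical wine-red cartons on the wooden board was packed with the wrong filling and is about twice as heavy as any other, or more. Find it by lifting them, and stand it gently upright, flat on the floor of the white returns tray. The other three must end standing upright on the board; never tip a carton over or drop one, and leave the jar, the ribbon spool and the chocolate bar where they are.

Things in the scene. Friction and masses are not known exactly. Their poses are not given: they have to be found in the camera images.
- carton_a: one of four identical closed wine-red cartons, 44 (its x) x 66 (its y) x 95 (z) mm, stiff, standing upright in a row on the board; origin at the centre of its underside, z up. Grasp across the 44 mm. Three of the four weigh 0.16 to 0.25 kg in all, one (any of them, not to be told by name, place or look) 0.45 to 0.58 kg. The filling sits centred and shifts at most 2 mm
- carton_b: another of the four, as carton_a
- carton_c: another of the four, as carton_a
- carton_d: another of the four, as carton_a
- board: fixed pale wooden board, 86 (x) x 316 (y) x 10 (z) mm, on which the cartons stand 80 mm apart along its y, square to it within 0.05 rad (gaps of about 14 mm between them); origin at the centre of its underside on the table. A tall clear display case stands close behind its right end
- tray: fixed white open returns tray nearer the robot, 92 (x) x 132 (y) mm outside, walls 4 mm thick and 24 mm high, inner floor 4 mm above the table, inside 84 x 124 mm, a low steel loop handle at each y end (to 83 mm from the centre, 22 mm high); origin at the centre of its underside. A carton fits easily with its x along the tray's x
- jar: bystander: glass jar with a black lid and red contents, 68 mm across, 66 mm high, behind the left end of the board; origin at the centre of its underside
- spool: bystander: spool of blue-green ribbon lying flat, 74 x 69 x 26 mm, in front of the blue bag sealer, well left of the tray; origin at the centre of its underside
- bar: bystander: wrapped cream-coloured chocolate bar lying flat, 158 (x) x 79 (y) x 12 mm, to the right of the tray; origin at the centre of its underside

How it is judged (in metres and radians):
At the end, for the whole second after the job is handed in: The heavy carton stands on the tray's floor (upright within 0.1 rad, its weight of more than 3.4 N borne by the tray, at rest); the other three stand on the board's top, upright within 0.1 rad, their centres over the board, at rest ((((x of carton_a in the frame of tray between -0.05 and 0.05 m and y of carton_a in the frame of tray between -0.065 and 0.065 m and z of carton_a in the frame of tray below 0.012 m and angle between carton_a's own z axis and vertical below 0.1 rad and contact force between carton_a and tray above 3.4 N and linear speed of carton_a below 0.02 m/s) and (x of carton_b in the frame of board between -0.043 and 0.043 m and y of carton_b in the frame of board between -0.158 and 0.158 m and z of carton_b in the frame of board between 0.005 and 0.016 m and angle between carton_b's own z axis and vertical below 0.1 rad and linear speed of carton_b below 0.02 m/s) and (x of carton_c in the frame of board between -0.043 and 0.043 m and y of carton_c in the frame of board between -0.158 and 0.158 m and z of carton_c in the frame of board between 0.005 and 0.016 m and angle between carton_c's own z axis and vertical below 0.1 rad and linear speed of carton_c below 0.02 m/s) and (x of carton_d in the frame of board between -0.043 and 0.043 m and y of carton_d in the frame of board between -0.158 and 0.158 m and z of carton_d in the frame of board between 0.005 and 0.016 m and angle between carton_d's own z axis and vertical below 0.1 rad and linear speed of carton_d below 0.02 m/s)) or ((x of carton_b in the frame of tray between -0.05 and 0.05 m and y of carton_b in the frame of tray between -0.065 and 0.065 m and z of carton_b in the frame of tray below 0.012 m and angle between carton_b's own z axis and vertical below 0.1 rad and contact force between carton_b and tray above 3.4 N and linear speed of carton_b below 0.02 m/s) and (x of carton_a in the frame of board between -0.043 and 0.043 m and y of carton_a in the frame of board between -0.158 and 0.158 m and z of carton_a in the frame of board between 0.005 and 0.016 m and angle between carton_a's own z axis and vertical below 0.1 rad and linear speed of carton_a below 0.02 m/s) and (x of carton_c in the frame of board between -0.043 and 0.043 m and y of carton_c in the frame of board between -0.158 and 0.158 m and z of carton_c in the frame of board between 0.005 and 0.016 m and angle between carton_c's own z axis and vertical below 0.1 rad and linear speed of carton_c below 0.02 m/s) and (x of carton_d in the frame of board between -0.043 and 0.043 m and y of carton_d in the frame of board between -0.158 and 0.158 m and z of carton_d in the frame of board between 0.005 and 0.016 m and angle between carton_d's own z axis and vertical below 0.1 rad and linear speed of carton_d below 0.02 m/s)) or ((x of carton_c in the frame of tray between -0.05 and 0.05 m and y of carton_c in the frame of tray between -0.065 and 0.065 m and z of carton_c in the frame of tray below 0.012 m and angle between carton_c's own z axis and vertical below 0.1 rad and contact force between carton_c and tray above 3.4 N and linear speed of carton_c below 0.02 m/s) and (x of carton_a in the frame of board between -0.043 and 0.043 m and y of carton_a in the frame of board between -0.158 and 0.158 m and z of carton_a in the frame of board between 0.005 and 0.016 m and angle between carton_a's own z axis and vertical below 0.1 rad and linear speed of carton_a below 0.02 m/s) and (x of carton_b in the frame of board between -0.043 and 0.043 m and y of carton_b in the frame of board between -0.158 and 0.158 m and z of carton_b in the frame of board between 0.005 and 0.016 m and angle between carton_b's own z axis and vertical below 0.1 rad and linear speed of carton_b below 0.02 m/s) and (x of carton_d in the frame of board between -0.043 and 0.043 m and y of carton_d in the frame of board between -0.158 and 0.158 m and z of carton_d in the frame of board between 0.005 and 0.016 m and angle between carton_d's own z axis and vertical below 0.1 rad and linear speed of carton_d below 0.02 m/s)) or ((x of carton_d in the frame of tray between -0.05 and 0.05 m and y of carton_d in the frame of tray between -0.065 and 0.065 m and z of carton_d in the frame of tray below 0.012 m and angle between carton_d's own z axis and vertical below 0.1 rad and contact force between carton_d and tray above 3.4 N and linear speed of carton_d below 0.02 m/s) and (x of carton_a in the frame of board between -0.043 and 0.043 m and y of carton_a in the frame of board between -0.158 and 0.158 m and z of carton_a in the frame of board between 0.005 and 0.016 m and angle between carton_a's own z axis and vertical below 0.1 rad and linear speed of carton_a below 0.02 m/s) and (x of carton_b in the frame of board between -0.043 and 0.043 m and y of carton_b in the frame of board between -0.158 and 0.158 m and z of carton_b in the frame of board between 0.005 and 0.016 m and angle between carton_b's own z axis and vertical below 0.1 rad and linear speed of carton_b below 0.02 m/s) and (x of carton_c in the frame of board between -0.043 and 0.043 m and y of carton_c in the frame of board between -0.158 and 0.158 m and z of carton_c in the frame of board between 0.005 and 0.016 m and angle between carton_c's own z axis and vertical below 0.1 rad and linear speed of carton_c below 0.02 m/s)))); the robot touches nothing.
It fails at once if a carton is tipped over (more than 45 degrees) (angle between any of carton_a, carton_b, carton_c, carton_d's own z axis and vertical above 0.78 rad).
It fails at once if a carton is dropped or slammed onto the tray or board (contact over 40 N) (contact force between any of carton_a, carton_b, carton_c, carton_d and tray above 40 N or contact force between any of carton_a, carton_b, carton_c, carton_d and board above 40 N).
It fails at once if the jar, the spool or the chocolate bar is moved more than 30 mm (distance of any of jar, spool, bar from where it was at the start of the episode above 0.03 m).
It also fails if it takes over 69 s, if anything falls off the work surface, if the arm or the gripper's body presses on something with over 40 N, if the wrist force passes 120 N, or if a joint passes its speed limit or range.

### The arm

A 6-joint arm with a two-finger parallel gripper is mounted at the origin on a cart in front of the work surface, level with it; the furniture and walls round the work are solid. World frame = base frame: x ahead of the robot, y to its left, z up, the work surface at z = 0. Lengths are in m, angles in degrees, forces in N, time in s.
With the tool pointing down it reaches from about 0.25 to 0.725 m from the base axis. Payload 9.7 kg.
Tool frame: the origin (TCP) lies between the finger pads; the fingertips stand 25 mm ahead of it and the grasp point (between the pads) lies 6 mm ahead of it; z points along the fingers, y is the line along which they close (so a half turn about z gives the same grasp; the last joint's range is limited). The gripper opens to 85 mm and grips with 20 to 120 N. Pads are 22 mm wide; open, the fingers measure 114 mm over their backs; the gripper's body (76 mm by 85 mm) begins 54 mm behind the grasp point. The pads swing forward as they close: fully open they stand 13 mm farther back than shut.
Start: joints at [77.006, 4.979, 10.078, 95.1, 0, 90], TCP at [0.124, 0.536, 0.256] pointing down, gripper open.
Joint ranges: [-179.16, 179.16], [-48.56, 103.87], [-65.8, 70.77], [-126.05, 130.52], [-82.76, 87.17], [-180, 180]. Speed limits (degrees/s): [127.2, 127.2, 147.25, 180, 180, 180].

### API

Orientations are given as [roll, pitch, yaw] about the fixed x, y, z axes, in that order (R = Rz(yaw) Ry(pitch) Rx(roll)).
In Python, from workcell import bot, cam, job_done gives the robot as it stands (bot), with the cameras (cam) and the job as plain functions.
- The arm moves only by the tool nudge_tcp, called after "Call:" as a command line: name --argument value ..., lists and objects as JSON in quotes. Schema: {"type":"object","properties":{"rows":{"type":"array","items":{"type":"object","properties":{"trans":{"type":"array","items":{"type":"number"},"minItems":3,"maxItems":3},"turn":{"type":"number"},"aperture":{"type":"number"}},"additionalProperties":false,"required":["aperture"]},"minItems":1,"maxItems":5},"squeeze":{"type":"number"},"only":{"type":"string"},"quiet":{"type":"boolean"},"lines":{"type":"string"}},"required":["rows"],"additionalProperties":false}. rows is a list of rows, 1 to 5 of them, each an object with the fields trans (a list: dx, dy, dz in m), turn (a turn about the tool's z in degrees), aperture (the finger opening in m); a field left out counts as zero (the opening has to be given); each row is the pose to reach, as a shift and turn from the pose commanded when the call began, along the tool's axes at that moment; what a row does not reach only later rows make up. A row lasts 1/12 s, in which the tool goes at most 0.0417 m and 7.16 degrees, less where a joint would pass 70% of its speed; a pose out of reach is approached as far as the arm can. The fingers move at their own pace and stop on an object; squeeze is the grip in N (left out, the last holds). Time passes only in rows, so rows that do not move let the fingers close. The tool returns the time, the measured TCP pose, the force, the opening and the grip force at its end. only (a regular expression) keeps the lines of the reply that match it, lines (a string "A,B") keeps lines A to B, and quiet returns only ok. Input that does not fit is refused with a message, and nothing moves.
- bot.get_obs(): the state, without advancing time (a new reading comes with each control period).
- cam.camera(name): name is "scene" or "top"; returns the picture (384x512x3 uint8, blue, green, red); there is no depth.
- cam.camera_info(name): a dict with "mtx" (3x3 intrinsics, pixels), "extrinsics" (4x4, takes a point from camera to world coordinates). Camera axes: x right, y down, z forward; pixel columns grow to the right and rows downward; lengths in m; the calibration is good to about 2 mm. A picture is of the moment at which its call begins. camera_info takes no time and is no camera call.
- job_done(): hands the job in; it is judged then, once.
The state is a dict: "time": time; "q": joint angles; "qd": joint speeds; "joint_efforts": joint torques, N m; "ee_pos": TCP position; "tcp_rot": TCP orientation; "wrist_force": force on the tool from outside, world axes, zero at the start; "torque": the same for the moment, N m; "opening": finger opening in m; "grasp_force": force on a finger pad.
Only numpy, scipy, OpenCV 4.12 (cv2) and the standard library are available. Lean on these libraries where they do the work, as an engineer would, in place of code of your own. Each camera call takes 0.05 s, during which the arm holds its last target. There are 200 camera calls.

## Working session

There is one attempt and no reset: what is moved stays moved. The work goes in short steps, Python scripts to look and compute and a tool call to move; the robot and the scene stay as the last step left them, time stands still between calls to the robot, and variables do not carry over. Pictures are saved under pics/ and viewed, at most 10 in all, crops included, and the job is handed in when it is done.

```bash
ls; mkdir -p pics
```

Run:
```python
from workcell import bot, cam, job_done
import cv2,numpy as np
for n in("scene","top"):
    cv2.imwrite(f"pics/{n}0.png",cv2.resize(cam.camera(n),(800,600),interpolation=cv2.INTER_CUBIC))
    i=cam.camera_info(n);print(n,np.round(i["mtx"],1).tolist(),np.round(i["extrinsics"],3).tolist())
o=bot.get_obs();print({k:np.round(v,3).tolist() for k,v in o.items()})
```

```text
pics
workcell.py
scene [[352.1, 0.0, 258.9], [0.0, 352.1, 194.1], [0.0, 0.0, 1.0]] [[0.504, -0.506, 0.7, -0.159], [-0.864, -0.298, 0.406, -0.566], [0.003, -0.81, -0.587, 0.625], [0.0, 0.0, 0.0, 1.0]]
top [[454.8, 0.0, 253.4], [0.0, 454.8, 194.0], [0.0, 0.0, 1.0]] [[0.003, -0.99, 0.141, 0.329], [-1.0, -0.002, 0.002, -0.175], [-0.001, -0.141, -0.99, 1.399], [0.0, 0.0, 0.0, 1.0]]
{'time': 0.1, 'q': [77.006, 5.006, 10.039, 95.1, 0.0, 90.0], 'qd': [0.08, -0.109, 0.125, 0.034, -0.062, -0.019], 'joint_efforts': [-0.0, -52.156, 46.565, 0.016, -0.0, -0.0], 'ee_pos': [0.124, 0.536, 0.256], 'tcp_rot': [-179.933, -0.0, 167.006], 'wrist_force': [-0.437, 0.27, 0.241], 'torque': [0.017, -0.035, 0.013], 'grasp_force': 0.0, 'opening': 0.085}
```

View pics/scene0.png

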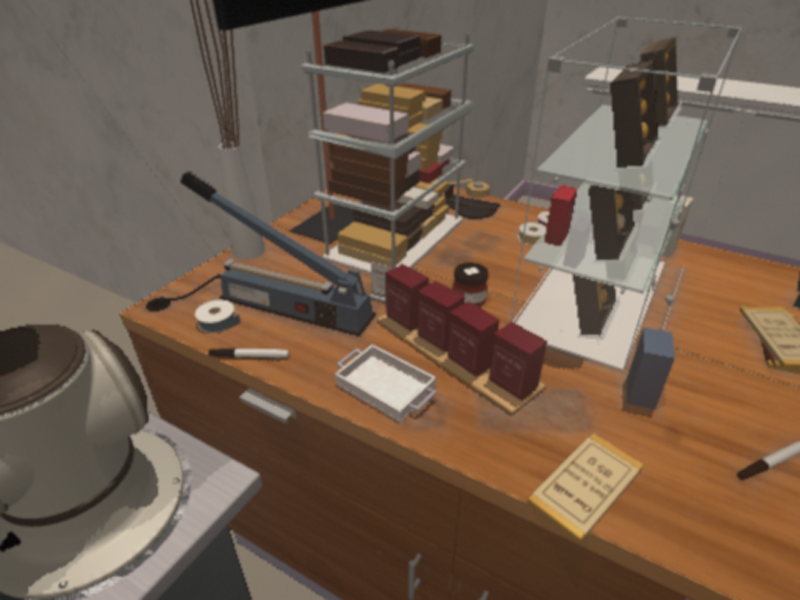

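View pics/top0.png

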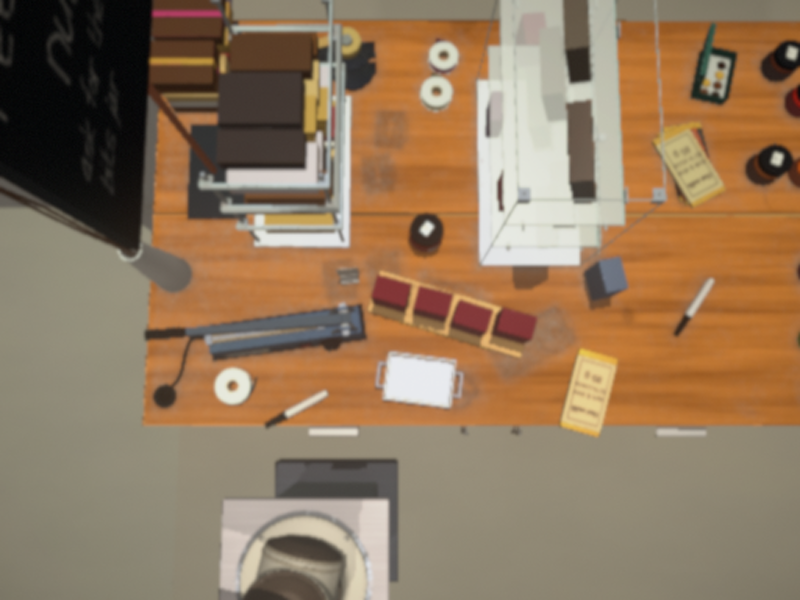

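The scene view (800x600) shows the row of four cartons from about (405,290) to (517,360), the tray at (385,380), and the case behind the right end. In the top view the row runs (392,290) to (517,325), with the tray at (420,380). Next I'll enlarge both.

Run:
```python
import cv2
from workcell import bot, cam, job_done
for n,(u0,v0,w,h) in {"scene":(205,160,160,120),"top":(225,160,130,110)}.items():
    im=cam.camera(n); cv2.imwrite(f"pics/{n}1.png",cv2.resize(im[v0:v0+h,u0:u0+w],None,fx=5,fy=5,interpolation=cv2.INTER_CUBIC))
```

```text
(no output)
```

View pics/scene1.png

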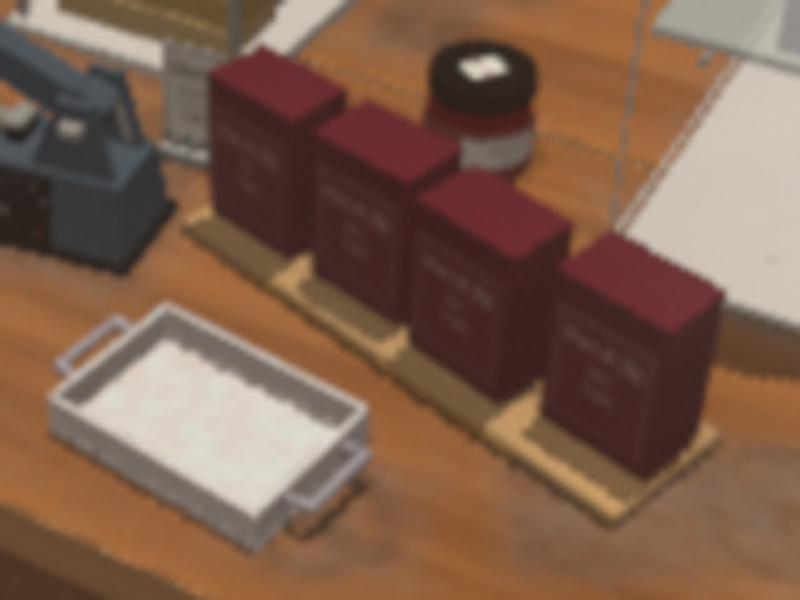

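View pics/top1.png

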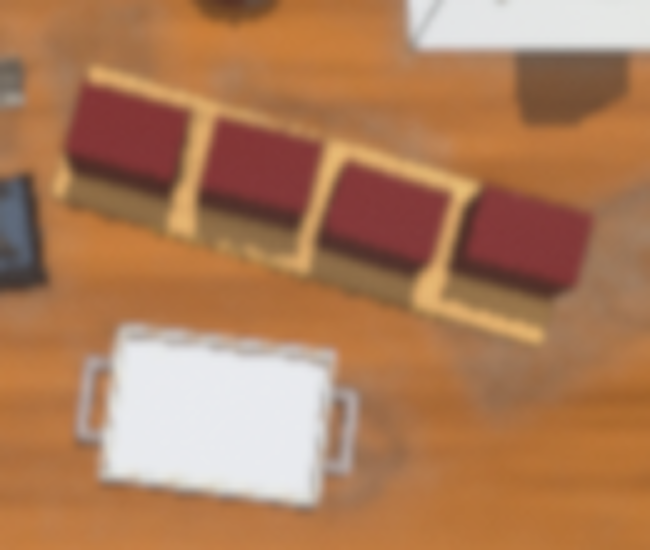

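Create h.py:
```python
from workcell import bot, cam, job_done
import numpy as np, cv2
def P(n):
    i=cam.camera_info(n);return np.array(i["mtx"])@np.linalg.inv(i["extrinsics"])[:3]
OFF={"scene":(205,160),"top":(225,160)}
def px(n,p): return (np.array(p,float)+.5)/5-.5+OFF[n]
def tri(s,t):
    X=cv2.triangulatePoints(P("scene"),P("top"),px("scene",s).T,px("top",t).T);return (X[:3]/X[3]).T
```

Run:
```python
from h import *
# order FL,BL,BR,FR
S={'c1':[(210,70),(262,48),(345,98),(295,125)],'c2':[(316,125),(365,102),(460,150),(408,183)],'c3':[(415,196),(470,170),(570,225),(522,262)],'c4':[(560,262),(615,232),(722,295),(673,335)],'tray':[(50,400),(168,305),(368,408),(255,513)]}
T={'c1':[(66,158),(85,84),(190,113),(170,183)],'c2':[(202,186),(218,120),(321,144),(302,215)],'c3':[(322,235),(342,160),(449,190),(428,265)],'c4':[(464,255),(485,186),(592,214),(571,290)],'tray':[(100,480),(120,325),(335,350),(318,505)]}
for k in S:
    X=tri(S[k],T[k]);a=np.degrees(np.arctan2(*(X[1]+X[2]-X[0]-X[3])[1::-1])); b=X[0]+X[1]-X[2]-X[3]
    print(k,X.mean(0).round(4),'z',X[:,2].round(3),'x-ax yaw',a.round(1),'y-ax yaw-90',np.degrees(np.arctan2(-b[0],b[1])).round(1),'size',np.linalg.norm((X[1]+X[2]-X[0]-X[3])/2).round(4),np.linalg.norm(b/2).round(4))
X=np.array([tri(S[k],T[k]).mean(0) for k in ('c1','c2','c3','c4')]);print(np.degrees(np.arctan2(-(X[0]-X[3])[0],(X[0]-X[3])[1])),np.linalg.norm(np.diff(X,axis=0),axis=1))
```

```text
c1 [ 0.536  -0.1648  0.1017] z [0.108 0.102 0.098 0.1  ] x-ax yaw -13.4 y-ax yaw-90 -13.5 size 0.0435 0.0626
c2 [ 0.5173 -0.2413  0.1037] z [0.108 0.103 0.101 0.102] x-ax yaw -13.9 y-ax yaw-90 -13.3 size 0.0413 0.0614
c3 [ 0.4911 -0.3132  0.101 ] z [0.106 0.099 0.099 0.1  ] x-ax yaw -14.6 y-ax yaw-90 -15.0 size 0.0449 0.0642
c4 [ 0.4775 -0.3949  0.1017] z [0.105 0.101 0.099 0.102] x-ax yaw -16.6 y-ax yaw-90 -16.2 size 0.0437 0.064
tray [ 0.3777 -0.2186  0.0206] z [0.02  0.019 0.019 0.024] x-ax yaw -6.8 y-ax yaw-90 -6.7 size 0.0934 0.1305
-14.28238266908426 [0.07877952 0.07654784 0.08283579]
```

Add to h.py:
```python
def go(x,y,z,yaw):
    "shift in the tool axes from the measured pose"
    o=bot.get_obs();p=np.array(o["ee_pos"]);a=np.radians(o["tcp_rot"][2])
    w=np.array([x,y,z])-p
    t=-((yaw-o["tcp_rot"][2]+180)%360-180)
    print("d",np.round([w[0]*np.cos(a)+w[1]*np.sin(a),w[0]*np.sin(a)-w[1]*np.cos(a),-w[2]],4),"turn",round(t,2))
```

Run:
```python
from h import *
def t8(s,t): X=cv2.triangulatePoints(P("scene"),P("top"),np.array(s).reshape(2,1)*.64,np.array(t).reshape(2,1)*.64);return (X[:3]/X[3]).T.round(3)
print("handle tip",t8((185.,180),(148.,333)),"sealer far end",t8((345.,285),(345.,308)))
print("stick",t8((230.,145),(130.,255)))
def g(u,v,z):
    i=cam.camera_info("top");R=np.array(i["extrinsics"]);d=R[:3,:3]@np.linalg.inv(i["mtx"])@[u*.64,v*.64,1];return (R[:3,3]+d*(z-R[2,3])/d[2]).round(3)
print("case base",g(480,262,0.),g(580,265,0.))
```

```text
handle tip [[0.445 0.238 0.224]] sealer far end [[ 0.504 -0.072  0.071]]
stick [[0.576 0.265 0.242]]
case base [ 0.612 -0.341  0.   ] [ 0.606 -0.542  0.   ]
```

Call:
nudge_tcp --rows '[{"turn": 7, "aperture": 0.07}, {"turn": 14, "aperture": 0.07}, {"turn": 21, "aperture": 0.07}, {"turn": 28, "aperture": 0.07}, {"turn": 35, "aperture": 0.07}]'

```text
time: 0.62
ee_pos: [0.1237, 0.5358, 0.2561]
tcp_rot: [-180.0, 0.0, 131.7]
wrist_force: [0.5, -0.4, -1.0]
opening: 0.0698
grasp_force: 0.0
```

Call:
nudge_tcp --rows '[{"turn": 7, "aperture": 0.07}, {"turn": 14, "aperture": 0.07}, {"turn": 21, "aperture": 0.07}, {"turn": 28, "aperture": 0.07}, {"turn": 35, "aperture": 0.07}]'

```text
time: 1.03
ee_pos: [0.1237, 0.5359, 0.2561]
tcp_rot: [-180.0, 0.0, 96.7]
wrist_force: [0.3, -0.3, 0.2]
opening: 0.07
grasp_force: 0.0
```

Call:
nudge_tcp --rows '[{"turn": 7, "aperture": 0.07}, {"turn": 14, "aperture": 0.07}, {"turn": 21, "aperture": 0.07}, {"turn": 21, "aperture": 0.07}]'

```text
time: 1.37
ee_pos: [0.1289, 0.5346, 0.2561]
tcp_rot: [-179.8, 0.0, 76.6]
wrist_force: [0.1, 0.0, 0.4]
opening: 0.07
grasp_force: 0.0
```

```bash
python3 -c "
from h import *
print(bot.get_obs()['q']);go(.26,.30,.26,76.5)"
```

```text
[ 76.34536193   4.98518968  10.06080144  95.10127042   0.2076051
 179.74477884]
d [-0.1978  0.1819 -0.0039] turn 0.1
```

Call:
nudge_tcp --rows '[{"trans": [-0.028, 0.026, 0], "aperture": 0.07}, {"trans": [-0.056, 0.052, 0], "aperture": 0.07}, {"trans": [-0.084, 0.078, 0], "aperture": 0.07}, {"trans": [-0.112, 0.104, 0], "aperture": 0.07}, {"trans": [-0.14, 0.13, 0], "aperture": 0.07}]' --quiet true

```text
ok
```

Call:
nudge_tcp --rows '[{"trans": [-0.029, 0.026, 0], "aperture": 0.07}, {"trans": [-0.058, 0.052, 0], "aperture": 0.07}, {"trans": [-0.094, 0.065, 0], "aperture": 0.07}, {"trans": [-0.13, 0.08, 0], "aperture": 0.07}, {"trans": [-0.166, 0.092, 0], "aperture": 0.07}]'

```text
time: 2.2
ee_pos: [0.2725, 0.1836, 0.2553]
tcp_rot: [-179.8, 0.0, 76.4]
wrist_force: [1.0, 0.2, 0.3]
opening: 0.07
grasp_force: 0.0
```

Call:
nudge_tcp --rows '[{"trans": [-0.036, 0.014, 0], "aperture": 0.07}, {"trans": [-0.072, 0.028, 0], "aperture": 0.07}, {"trans": [-0.108, 0.042, 0], "aperture": 0.07}, {"trans": [-0.144, 0.056, 0], "aperture": 0.07}, {"trans": [-0.18, 0.07, 0], "aperture": 0.07}]'

```text
time: 2.62
ee_pos: [0.298, -0.0077, 0.2555]
tcp_rot: [-179.9, -0.0, 76.4]
wrist_force: [1.7, 0.6, 0.6]
opening: 0.0699
grasp_force: 0.0
```

```bash
python3 -c "
from h import *
print(bot.get_obs()['q']);go(.536,-.165,.26,76.5)"
```

```text
[-1.52259038e+00 -2.90373605e+01 -1.82579952e+01  1.00907451e+02
  4.45162754e-02  1.02051480e+02]
d [-0.097   0.2683 -0.0045] turn -0.07
```

Call:
nudge_tcp --rows '[{"trans": [-0.012, 0.036, 0.01], "aperture": 0.07}, {"trans": [-0.024, 0.072, 0.02], "aperture": 0.07}, {"trans": [-0.036, 0.108, 0.03], "aperture": 0.07}, {"trans": [-0.048, 0.144, 0.04], "aperture": 0.07}, {"trans": [-0.06, 0.18, 0.05], "aperture": 0.07}]' --quiet true

```text
ok
```

Call:
nudge_tcp --rows '[{"trans": [-0.012, 0.03, 0.01], "aperture": 0.07}, {"trans": [-0.024, 0.06, 0.02], "aperture": 0.07}, {"trans": [-0.037, 0.088, 0.03], "aperture": 0.07}, {"trans": [-0.037, 0.088, 0.04], "aperture": 0.07}, {"trans": [-0.037, 0.088, 0.04], "aperture": 0.07}]'

```text
time: 3.45
ee_pos: [0.5356, -0.1635, 0.1608]
tcp_rot: [-179.5, -0.0, 76.3]
wrist_force: [-0.6, -0.1, -1.1]
opening: 0.07
grasp_force: 0.0
```

Run:
```python
from h import *
go(.536,-.165,.081,76.5)
im=cam.camera("top")[140:290,205:375];cv2.imwrite("pics/top2.png",cv2.resize(im,None,fx=4,fy=4,interpolation=cv2.INTER_CUBIC))
im=cam.camera("scene")[110:280,195:375];cv2.imwrite("pics/sc2.png",cv2.resize(im,None,fx=3.5,fy=3.5,interpolation=cv2.INTER_CUBIC))
```

```text
d [-0.0014  0.0008  0.0798] turn -0.15
```

View pics/sc2.png

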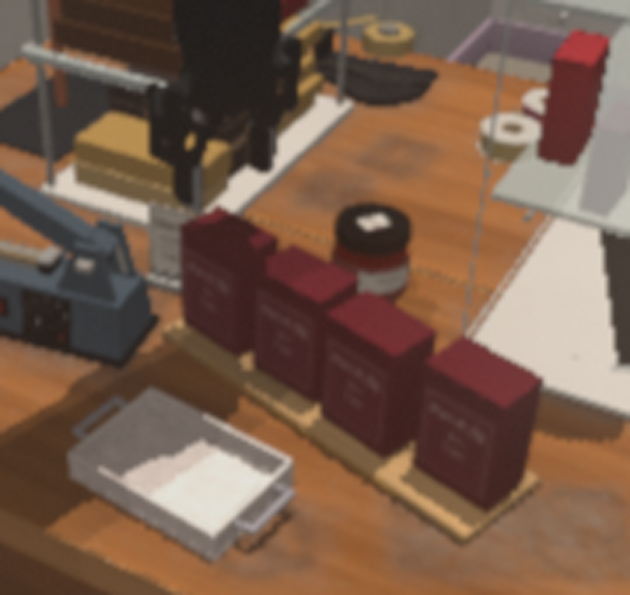

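The fingers hang above carton 1, at about (185,180) and (265,150) in the crop, with the carton top at (230,230). I'll check clearance to the jar before descending.

Run:
```python
from h import *
i=cam.camera_info("top");R=np.array(i["extrinsics"])
for p in ((427,232),(427,250)):
    d=R[:3,:3]@np.linalg.inv(i["mtx"])@[p[0]*.64,p[1]*.64,1];print((R[:3,3]+d*(.066-R[2,3])/d[2]).round(3))
```

```text
[ 0.657 -0.233  0.066]
[ 0.621 -0.232  0.066]
```

Call:
nudge_tcp --rows '[{"trans": [-0.001, 0.001, 0.02], "aperture": 0.07}, {"trans": [-0.001, 0.001, 0.04], "aperture": 0.07}, {"trans": [-0.001, 0.001, 0.055], "aperture": 0.07}, {"trans": [-0.001, 0.001, 0.068], "aperture": 0.07}, {"trans": [-0.001, 0.001, 0.068], "aperture": 0.07}]' --squeeze 30

```text
time: 3.97
ee_pos: [0.5352, -0.1634, 0.0949]
tcp_rot: [-179.7, -0.0, 76.5]
wrist_force: [-0.4, 0.5, -0.1]
opening: 0.0699
grasp_force: 0.0
```

Call:
nudge_tcp --rows '[{"aperture": 0.05}, {"aperture": 0.04}, {"aperture": 0.04}, {"aperture": 0.04}, {"aperture": 0.04}]' --squeeze 30

```text
time: 4.38
ee_pos: [0.5371, -0.1643, 0.098]
tcp_rot: [-179.9, -0.0, 76.4]
wrist_force: [-0.4, 1.3, 7.2]
opening: 0.0441
grasp_force: 30.7
```

Call:
nudge_tcp --rows '[{"aperture": 0.04}, {"trans": [0, 0, -0.007], "aperture": 0.04}, {"trans": [0, 0, -0.014], "aperture": 0.04}, {"trans": [0, 0, -0.02], "aperture": 0.04}, {"trans": [0, 0, -0.02], "aperture": 0.04}]' --squeeze 30

```text
time: 4.8
ee_pos: [0.5371, -0.1645, 0.118]
tcp_rot: [-179.9, 0.0, 76.4]
wrist_force: [0.2, -0.6, -1.7]
opening: 0.0438
grasp_force: 30.7
```

Call:
nudge_tcp --rows '[{"aperture": 0.04}, {"aperture": 0.04}, {"aperture": 0.04}, {"aperture": 0.04}, {"aperture": 0.04}]' --squeeze 30

```text
time: 5.22
ee_pos: [0.5363, -0.1642, 0.1159]
tcp_rot: [-179.8, -0.0, 76.4]
wrist_force: [-0.1, -0.2, -1.6]
opening: 0.0439
grasp_force: 30.7
```

Carton 1 weighs about 0.16 kg, so it is light. I'll set it back down.

Call:
nudge_tcp --rows '[{"trans": [0, 0, 0.005], "aperture": 0.04}, {"trans": [0, 0, 0.01], "aperture": 0.04}, {"trans": [0, 0, 0.015], "aperture": 0.04}, {"trans": [0, 0, 0.018], "aperture": 0.04}, {"trans": [0, 0, 0.018], "aperture": 0.04}]'

```text
time: 5.63
ee_pos: [0.5364, -0.1642, 0.0979]
tcp_rot: [-179.8, -0.0, 76.4]
wrist_force: [-0.7, 0.7, -2.6]
opening: 0.044
grasp_force: 30.6
```

Call:
nudge_tcp --rows '[{"aperture": 0.05}, {"aperture": 0.06}, {"aperture": 0.07}, {"trans": [0, 0, -0.02], "aperture": 0.07}, {"trans": [0, 0, -0.055], "aperture": 0.07}]'

```text
time: 6.05
ee_pos: [0.5349, -0.1637, 0.1501]
tcp_rot: [-179.4, -0.0, 76.4]
wrist_force: [-0.4, 0.1, -0.1]
opening: 0.07
grasp_force: 0.0
```

Run:
```python
from h import *
go(.5173,-.2413,.15,76.5)
```

```text
d [-0.0795  0.0011  0.0001] turn -0.06
```

Call:
nudge_tcp --rows '[{"trans": [-0.04, 0.001, 0], "aperture": 0.07}, {"trans": [-0.08, 0.001, 0], "aperture": 0.07}, {"trans": [-0.08, 0.001, 0], "aperture": 0.07}, {"trans": [-0.08, 0.001, 0.02], "aperture": 0.07}, {"trans": [-0.08, 0.001, 0.04], "aperture": 0.07}]'

```text
time: 6.47
ee_pos: [0.5192, -0.2435, 0.1139]
tcp_rot: [-179.9, 0.0, 76.3]
wrist_force: [0.4, 0.1, -0.1]
opening: 0.07
grasp_force: 0.0
```

Call:
nudge_tcp --rows '[{"trans": [0, 0, 0.015], "aperture": 0.07}, {"trans": [0, 0, 0.015], "aperture": 0.07}, {"trans": [0, 0, 0.015], "aperture": 0.04}, {"trans": [0, 0, 0.015], "aperture": 0.04}, {"trans": [0, 0, 0.015], "aperture": 0.04}]' --squeeze 30

```text
time: 6.88
ee_pos: [0.5191, -0.2424, 0.0996]
tcp_rot: [-179.9, 0.0, 76.4]
wrist_force: [-1.1, -0.7, 2.9]
opening: 0.0436
grasp_force: 31.9
```

Call:
nudge_tcp --rows '[{"aperture": 0.04}, {"aperture": 0.04}, {"aperture": 0.04}]' --squeeze 30

```text
time: 7.13
ee_pos: [0.5191, -0.2424, 0.0996]
tcp_rot: [-179.9, 0.0, 76.4]
wrist_force: [-2.4, 0.8, 6.7]
opening: 0.0436
grasp_force: 32.2
```

Call:
nudge_tcp --rows '[{"trans": [0, 0, -0.007], "aperture": 0.04}, {"trans": [0, 0, -0.014], "aperture": 0.04}, {"trans": [0, 0, -0.02], "aperture": 0.04}, {"trans": [0, 0, -0.02], "aperture": 0.04}, {"trans": [0, 0, -0.02], "aperture": 0.04}]' --squeeze 30

```text
time: 7.55
ee_pos: [0.5189, -0.2423, 0.1186]
tcp_rot: [-179.8, 0.0, 76.4]
wrist_force: [-0.3, 0.5, -6.1]
opening: 0.0438
grasp_force: 32.0
```

Call:
nudge_tcp --rows '[{"aperture": 0.04}, {"aperture": 0.04}, {"aperture": 0.04}]' --squeeze 30

```text
time: 7.8
ee_pos: [0.5185, -0.2422, 0.1178]
tcp_rot: [-179.7, -0.0, 76.4]
wrist_force: [0.3, -0.5, -5.4]
opening: 0.0438
grasp_force: 32.0
```

Carton 2 weighs about 0.55 kg, so it is the heavy one. I'll carry it to the tray.

Call:
nudge_tcp --rows '[{"trans": [0, 0, -0.015], "aperture": 0.04}, {"trans": [0, -0.015, -0.03], "aperture": 0.04}, {"trans": [-0.002, -0.035, -0.03], "aperture": 0.04}, {"trans": [-0.004, -0.06, -0.03], "turn": -2, "aperture": 0.04}, {"trans": [-0.006, -0.085, -0.03], "turn": -4, "aperture": 0.04}]' --squeeze 40

```text
time: 8.22
ee_pos: [0.434, -0.228, 0.1484]
tcp_rot: [-179.8, -0.0, 80.5]
wrist_force: [0.1, -1.1, -5.3]
opening: 0.0438
grasp_force: 44.5
```

Call:
nudge_tcp --rows '[{"trans": [-0.002, -0.02, 0], "turn": -1, "aperture": 0.04}, {"trans": [-0.004, -0.04, 0], "turn": -2, "aperture": 0.04}, {"trans": [-0.004, -0.055, 0], "turn": -3, "aperture": 0.04}, {"trans": [-0.004, -0.058, 0], "turn": -3, "aperture": 0.04}, {"trans": [-0.004, -0.058, 0], "turn": -3, "aperture": 0.04}]'

```text
time: 8.63
ee_pos: [0.3764, -0.2225, 0.149]
tcp_rot: [-179.8, -0.0, 83.4]
wrist_force: [1.8, -0.1, -6.3]
opening: 0.0433
grasp_force: 44.6
```

Run:
```python
from h import *
go(.3777,-.2186,.0945,83.2)
im=cam.camera("scene")[130:290,195:355];cv2.imwrite("pics/sc3.png",cv2.resize(im,None,fx=3.6,fy=3.6,interpolation=cv2.INTER_CUBIC))
```

```text
d [0.004  0.0008 0.0545] turn 0.19
```

View pics/sc3.png

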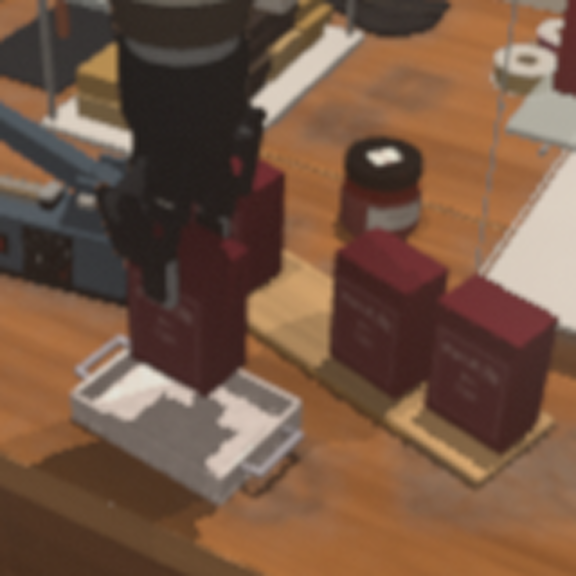

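The held carton, with its underside at about (205,385), hangs upright above the tray. The other three still stand on the board. I'll lower it slowly.

Call:
nudge_tcp --rows '[{"trans": [0.002, 0, 0.012], "aperture": 0.04}, {"trans": [0.004, 0, 0.024], "aperture": 0.04}, {"trans": [0.004, 0.001, 0.034], "aperture": 0.04}, {"trans": [0.004, 0.001, 0.043], "aperture": 0.04}, {"trans": [0.004, 0.001, 0.049], "aperture": 0.04}]'

```text
time: 9.1
ee_pos: [0.3778, -0.2181, 0.0976]
tcp_rot: [-179.7, -0.1, 83.5]
wrist_force: [-0.1, -0.3, -5.6]
opening: 0.0434
grasp_force: 44.5
```

Call:
nudge_tcp --rows '[{"trans": [0, 0, 0.001], "aperture": 0.04}, {"trans": [0, 0, 0.002], "aperture": 0.04}, {"trans": [0, 0, 0.003], "aperture": 0.04}, {"trans": [0, 0, 0.004], "aperture": 0.04}, {"trans": [0, 0, 0.004], "aperture": 0.04}]'

```text
time: 9.52
ee_pos: [0.3783, -0.2187, 0.096]
tcp_rot: [-179.8, -0.0, 83.4]
wrist_force: [-0.5, 1.2, -6.4]
opening: 0.0432
grasp_force: 44.5
```

Call:
nudge_tcp --rows '[{"trans": [0, 0, 0.001], "aperture": 0.04}, {"trans": [0, 0, 0.002], "aperture": 0.04}, {"trans": [0, 0, 0.002], "aperture": 0.04}, {"trans": [0, 0, 0.002], "aperture": 0.04}]'

```text
time: 9.85
ee_pos: [0.3782, -0.2186, 0.0938]
tcp_rot: [-179.8, -0.0, 83.4]
wrist_force: [-0.9, -0.5, -5.5]
opening: 0.0433
grasp_force: 44.5
```

Call:
nudge_tcp --rows '[{"trans": [0, 0, 0.001], "aperture": 0.04}, {"trans": [0, 0, 0.001], "aperture": 0.04}, {"trans": [0, 0, 0.001], "aperture": 0.04}, {"trans": [0, 0, 0.001], "aperture": 0.04}, {"trans": [0, 0, 0.001], "aperture": 0.04}]'

```text
time: 10.27
ee_pos: [0.3782, -0.2187, 0.0936]
tcp_rot: [-179.8, -0.0, 83.4]
wrist_force: [-4.1, 3.0, 5.3]
opening: 0.0432
grasp_force: 45.8
```

Call:
nudge_tcp --rows '[{"trans": [0, 0, 0.001], "aperture": 0.04}, {"trans": [0, 0, 0.001], "aperture": 0.04}, {"trans": [0, 0, 0.001], "aperture": 0.04}, {"trans": [0, 0, 0.001], "aperture": 0.04}, {"trans": [0, 0, 0.001], "aperture": 0.04}]'

```text
time: 10.68
ee_pos: [0.3782, -0.2187, 0.0936]
tcp_rot: [-179.9, 0.0, 83.4]
wrist_force: [-7.6, 3.7, 14.7]
opening: 0.0433
grasp_force: 46.9
```

Call:
nudge_tcp --rows '[{"trans": [0, 0, -0.001], "aperture": 0.04}, {"trans": [0, 0, -0.001], "aperture": 0.04}, {"trans": [0, 0, -0.001], "aperture": 0.05}, {"trans": [0, 0, -0.001], "aperture": 0.06}, {"trans": [0, 0, -0.001], "aperture": 0.065}]'

```text
time: 11.1
ee_pos: [0.3784, -0.2187, 0.0927]
tcp_rot: [-179.8, -0.0, 83.4]
wrist_force: [0.8, 0.4, 0.1]
opening: 0.0651
grasp_force: 0.0
```

Call:
nudge_tcp --rows '[{"aperture": 0.07}, {"aperture": 0.07}, {"trans": [0, 0, -0.02], "aperture": 0.07}, {"trans": [0, 0, -0.06], "aperture": 0.07}, {"trans": [0, 0, -0.1], "aperture": 0.07}]'

```text
time: 11.52
ee_pos: [0.3777, -0.2182, 0.1928]
tcp_rot: [-179.6, -0.1, 83.4]
wrist_force: [0.6, -0.8, 0.8]
opening: 0.0698
grasp_force: 0.0
```

Call:
nudge_tcp --rows '[{"trans": [0, -0.03, -0.03], "aperture": 0.07}, {"trans": [0, -0.06, -0.06], "aperture": 0.07}, {"trans": [0, -0.06, -0.09], "aperture": 0.07}, {"trans": [0.04, -0.06, -0.09], "aperture": 0.07}, {"trans": [0.08, -0.06, -0.09], "aperture": 0.07}]'

```text
time: 11.93
ee_pos: [0.3284, -0.1332, 0.2848]
tcp_rot: [-180.0, 0.0, 83.1]
wrist_force: [0.8, 1.3, -0.3]
opening: 0.0699
grasp_force: 0.0
```

Run:
```python
from h import *
im=cam.camera("scene")[160:280,205:365];cv2.imwrite("pics/sc4.png",cv2.resize(im,None,fx=4,fy=4,interpolation=cv2.INTER_CUBIC))
```

```text
(no output)
```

View pics/sc4.png

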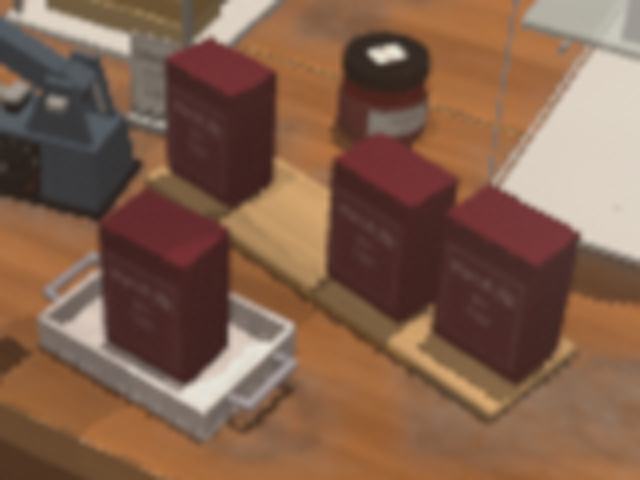

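The carton stands upright inside the tray, with its base at about (180,375). The other three stand upright on the board, and the gripper is clear of everything.

```bash
python3 -c "
from workcell import bot, cam, job_done
print(job_done())"
```

```text
the job is handed in; nothing more can be done
None
```

I found the heavy carton, the second from the left at about 0.55 kg (the leftmost was about 0.16 kg; I didn't need to lift the other two). It stands upright on the tray floor, the other three stand on the board, and I handed the job in without getting a verdict back.

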